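Seat the pickle jar in the revolving stand, turn it to the thali and hold

TASK

Lift the knobbed pickle jar off the table and lower it, without dropping it, into the empty square pocket of the revolving condiment stand, so that it stands fully down, flat and square, and let go of the jar. Then turn the stand until the pickle jar is on the side nearest the thali, squarely facing the thali's centre, and finish with the stand's upright centre handle gripped in the fingers, keeping the stand still: do not let go at the end. Leave the other three jars in their pockets and do not shift anything else on the table.

Things in the scene. Friction and masses are not known exactly. Their poses are not given: they have to be found in the camera images.
- pickle_jar_center (a point): Middle of the pickle jar, half-way up: the point is 33 mm above its underside. Square white ceramic jar, 50 x 50 mm and 48 mm high, under a 48 x 48 x 8 mm wooden lid whose round knob (16 mm across, 10 mm high) brings it to 66 mm overall; about 0.17 to 0.34 kg. It is the only jar whose lid has a knob. It starts upright on the table beside the stand, on the left (+y). z points up, x and y are square to its sides.
- empty_pocket (a point): Centre of the floor of the stand's only empty pocket, 28 mm above the table and 80 mm from the stand's turning axis; it turns with the tray. The pocket is 55 x 55 mm inside, bounded by a wooden rim 4 mm thick and 8 mm high; the tray floor carries the jar. Its x axis points from the pocket to the turning axis, y along the rim of the tray, z up.
- handle: The stand's centre handle, an upright wooden paddle on the turning axis, fixed to the tray and turning with it: 56 mm wide along its x, 14 mm thick along its y, 36 mm high. The origin is the centre of its underside, 105 mm above the table; z up. A steel post 18 mm thick carries it. Its width stands at 45 degrees to the pockets, so that it points between the jars. Lids of the jars in the stand reach 84 mm above the table (pickle jar's knob, when seated, 94 mm).
- handle_center (a point): Middle of the handle paddle, 123 mm above the table, on the turning axis.
- carousel (a joint): Angle in rad through which the tray has turned since the start (0 at the start), growing anticlockwise seen from above. It turns without stops either way, with a bearing friction of about 0.12 N m, and stays where it is left. The thali side is reached from the start by turning the tray clockwise by 0.9 to 2.8 rad (or the other way by the rest of the circle).
- stand_base: Fixed wooden foot of the stand, 170 mm across, under the turning tray (250 mm across, its top 28 mm above the table). The origin is on the turning axis at table height; its -x axis points at the thali's centre. A big casserole 160 mm high stands on the table beyond it to the right, at least 30 mm clear of the tray, and a jug and kitchen machines stand farther out along the far and side edges.
- thali: Round steel plate, 280 mm across with a 22 mm rim, lying on the table about 0.3 m from the stand's axis; origin at the centre of its underside. A katori and a tumbler stand in it. Leave it alone.
- flat_jar1_center (a point): Middle of one of the three other jars, 28 mm above its underside, in its own pocket of the stand, 80 mm from the axis: the same square jar, 56 mm high, with a flat lid without a knob. The three occupy the pockets 90, 180 and 270 degrees round from the empty one. Loose: they ride on the tray; do not knock them.
- flat_jar2_center (a point): Middle of one of the three other jars, 28 mm above its underside, in its own pocket of the stand, 80 mm from the axis: the same square jar, 56 mm high, with a flat lid without a knob. The three occupy the pockets 90, 180 and 270 degrees round from the empty one. Loose: they ride on the tray; do not knock them.
- flat_jar3_center (a point): Middle of one of the three other jars, 28 mm above its underside, in its own pocket of the stand, 80 mm from the axis: the same square jar, 56 mm high, with a flat lid without a knob. The three occupy the pockets 90, 180 and 270 degrees round from the empty one. Loose: they ride on the tray; do not knock them.
- katori_a: White ceramic bowl, 90 mm across and 42 mm high, on the table to the left, near the pickle jar; origin at the centre of its underside. Leave it alone.
- katori_b: The same bowl, standing in the thali. Leave it alone.
- tumbler: Steel tumbler, 76 mm across and 102 mm high, standing in the thali. Leave it alone.
- ladle: Steel ladle lying across the table behind the stand: bowl 86 mm across and 34 mm high (the origin is under it), handle about 0.28 m long. Leave it alone.

How it is judged:
By the outcome, as a careful person would: the job done as asked, in the order asked, and still so for the second after the job is handed in, while the arm keeps its last pose, push and grip.
It also fails if it takes over 72 s, if anything falls off the work surface, if the arm or the gripper's body presses on something with over 40 N, if the wrist force passes 120 N, or if a joint passes its speed limit or range.

ROBOT

A 7-joint arm with a two-finger parallel gripper is mounted at the origin on the work surface. World frame = base frame: x ahead of the robot, y to its left, z up, the work surface at z = 0. Lengths are in m, angles in rad, forces in N, time in s.
With the tool pointing down it reaches from about 0.425 to 0.875 m from the base axis. Payload 4.7 kg.
Tool frame: the origin (TCP) lies between the finger pads; the fingertips stand 14 mm ahead of it and the grasp point (between the pads) lies 5 mm behind it; z points along the fingers, y is the line along which they close (so a half turn about z gives the same grasp; the last joint's range is limited). The gripper opens to 87 mm and grips with 3 to 60 N. Pads are 19 mm wide; open, the fingers measure 117 mm over their backs; the gripper's body (75 mm by 190 mm) begins 51 mm behind the grasp point.
Start: joints at [1.22, 0.321, -0.07, 1.45, 0.023, 1.371, -0.057], TCP at [0.232, -0.607, 0.237] pointing down, gripper open.
Joint ranges: [-2.86, 2.86], [-0.3, 2.09], [-1.38, 1.24], [0.06, 2.45], [-1.56, 4.7], [0.09, 2.05], [-2.69, 2.69]. Speed limits (rad/s): [2.57, 2.57, 3.14, 3.14, 3.14, 3.14, 3.14].

INTERFACE

Orientations are given as a rotation vector (axis times angle).
In Python, from bench import ctrl gives the robot as it stands.
- The arm moves only by the tool step_arm, never from a script. Its argument "commands" is a list of rows, each an object with "travel": the shift along the tool's x, y, z in m, a list of three; "turn": the turn, a rotation vector about the tool's x, y, z in degrees, a list of three. A call has 1 to 5 rows; each row is the pose to reach, as a shift and turn from the pose commanded when the call began, along the tool's axes at that moment; what a row does not reach only later rows make up. A row lasts 1/10 s, in which the tool goes at most 50 mm and 8.59 degrees, less where a joint would pass 70% of its speed; a pose out of reach is approached as far as the arm can. A call with a gripper value outside its range is refused whole. "gripper" is the opening, from 0 (shut) to 1 (fully open), set as the call begins (left out, the last holds). The fingers move at their own pace and stop on an object; "force" is the grip in N (left out, the last holds). Time passes only in rows, so rows that repeat a pose let the fingers close. It gives the time, the measured TCP pose, the force, the opening and the grip force at its end, in the units of the state.
- ctrl.get_state(): the state, without advancing time (a new reading comes with each control period).
- ctrl.get_image(name): name is "scene" or "top" or "wrist"; returns the picture (420x560x3 uint8, red, green, blue); there is no depth.
- ctrl.camera_model(name): a dict with "fx", "fy", "cx", "cy" (pixels), "R" (3x3) and "t" (3): a world point X has camera coordinates R X + t; the wrist camera has in their place "T_tool_cam" (4x4, takes a point from camera to tool coordinates, whose origin is the TCP and whose axes are the flange's). Camera axes: x right, y down, z forward; pixel columns grow to the right and rows downward; lengths in m; the calibration is good to about 2 mm. A picture is of the moment at which its call begins: read the wrist's pose just before it. camera_model takes no time and is no camera call.
- ctrl.close_job(): hands the job in; it is judged then, once.
The state is a dict: "time": time; "joint_positions": joint angles; "qd": joint speeds; "joint_torque": joint torques, N m; "position": TCP position; "tool_rot": TCP orientation; "ft_force": force on the tool from outside, world axes, zero at the start; "torque": the same for the moment, N m; "grip_width": opening from 0.0 (shut) to 1.0 (fully open); "grip_force": force on a finger pad.
Only numpy, scipy, OpenCV 4.12 (cv2) and the standard library are available. Lean on these libraries where they do the work, as an engineer would, in place of code of your own. Each camera call takes 0.05 s, during which the arm holds its last target. There are 200 camera calls.

## Working session

There is one attempt and no reset: what is moved stays moved. The work goes in short steps, Python scripts to look and compute and a tool call to move; the robot and the scene stay as the last step left them, time stands still between calls to the robot, and variables do not carry over. Pictures are saved under pics/ and viewed, at most 10 in all, crops included, and the job is handed in when it is done.

Besides the shell and the picture viewer there is one more tool, called as name([rows], argument=value, ...), one row to a line, values as JSON. step_arm: Moves the arm, as the interface text tells. Its arguments: {"type":"object","properties":{"commands":{"type":"array"},"gripper":{"type":"number"},"force":{"type":"number"}},"required":["commands"]}

```bash
ls; mkdir -p pics
python3 - <<'E'
from bench import ctrl
import cv2,numpy as np
s=ctrl.get_state(); print({k:np.round(v,3).tolist() for k,v in s.items()})
for n in("scene","top"):
    im=ctrl.get_image(n); cv2.imwrite(f"pics/{n}0.png",im[:,:,::-1]); print(n,ctrl.camera_model(n))
print(ctrl.camera_model("wrist"))
E
```

```text
pics
{'time': 0.0, 'joint_positions': [1.22, 0.322, -0.07, 1.452, 0.023, 1.371, -0.057], 'qd': [-0.001, 0.0, -0.001, 0.002, -0.0, 0.001, -0.001], 'joint_torque': [-0.0, -49.13, -0.404, -31.253, -0.064, 0.044, 0.0], 'position': [0.232, -0.607, 0.235], 'tool_rot': [-3.088, -0.57, 0.001], 'ft_force': [-0.67, -0.274, 0.378], 'torque': [0.016, 0.011, -0.046], 'grip_force': 0.0, 'grip_width': 1.003}
scene {'fx': 507.3212613162488, 'fy': 507.3212613162488, 'cx': 279.3001529161618, 'cy': 204.44781693922585, 'R': array([[ 0.61632018,  0.78732833,  0.01623378],
       [ 0.64349518, -0.49163067, -0.58669688],
       [-0.45394205,  0.37203949, -0.80964389]]), 't': array([-0.32717007, -0.32476799,  1.61144962])}
top {'fx': 406.6473376968921, 'fy': 406.6473376968921, 'cx': 278.9943167672934, 'cy': 210.74672681871812, 'R': array([[-0.02469724, -0.99947387,  0.0210247 ],
       [-0.98191372,  0.02030362, -0.18823711],
       [ 0.18771119, -0.02529338, -0.98189855]]), 't': array([-0.01996001,  0.56371457,  0.8391982 ])}
{'fx': 375.63030161112493, 'fy': 375.63030161112493, 'cx': 287.93317045233016, 'cy': 209.50899598223222, 'T_tool_cam': array([[-1.02961571e-03, -9.54947156e-01, -2.96774103e-01,
         8.35152604e-02],
       [ 9.99999408e-01, -8.78856217e-04, -6.41409927e-04,
         9.94524419e-05],
       [ 3.51690820e-04, -2.96774588e-01,  9.54947496e-01,
        -1.49634631e-01],
       [ 0.00000000e+00,  0.00000000e+00,  0.00000000e+00,
         1.00000000e+00]])}
```

View pics/top0.png

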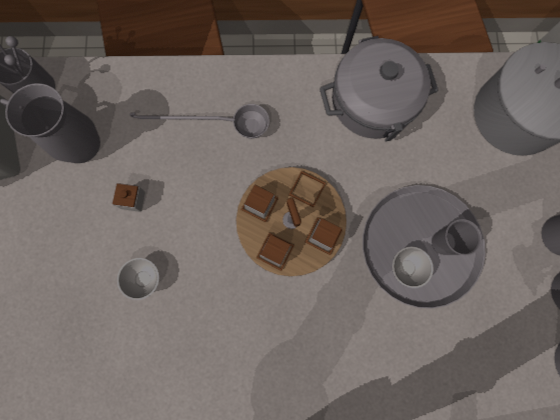

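View pics/scene0.png

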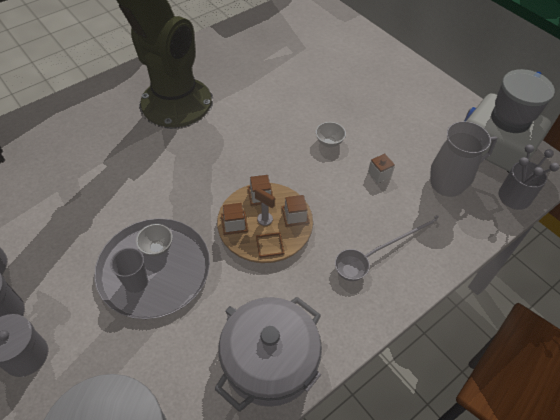

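The top view shows the pickle jar lid at (126,195), the stand's axis at about (292,219), the empty pocket at (309,188), the thali at (424,245) and katori_a at (139,278). In the scene view the pocket is at (270,245) and the jar at (381,165), which agrees.

```bash
cat > h.py <<'E'
from bench import ctrl
import cv2,numpy as np
from scipy.spatial.transform import Rotation as Rn
def cam(n,st=None):
    m=ctrl.camera_model(n)
    K=np.array([[m['fx'],0,m['cx']],[0,m['fy'],m['cy']],[0,0,1]])
    if n=="wrist":
        T=np.eye(4);T[:3,:3]=Rn.from_rotvec(st['tool_rot']).as_matrix();T[:3,3]=st['position']
        W=T@np.array(m['T_tool_cam']); return K,W[:3,:3].T,-W[:3,:3].T@W[:3,3]
    return K,np.array(m['R']),np.array(m['t'])
def cast(C,px,z):
    K,R,t=C; px=np.atleast_2d(np.asarray(px,float)); o=-R.T@t
    d=np.c_[px,np.ones(len(px))]@np.linalg.inv(K).T@R
    return o+d*((z-o[2])/d[:,2])[:,None]
def proj(C,X):
    K,R,t=C; p=(np.atleast_2d(X)@R.T+t)@K.T; return p[:,:2]/p[:,2:]
def blobs(im,lo,hi,amin):
    m=cv2.inRange(cv2.cvtColor(im,cv2.COLOR_RGB2HSV),lo,hi)
    c,_=cv2.findContours(m,cv2.RETR_EXTERNAL,cv2.CHAIN_APPROX_NONE)
    return [k for k in c if cv2.contourArea(k)>amin]
def rect(C,c,z):
    X=cast(C,c[:,0,:],z)[:,:2]; (cx,cy),(w,h),a=cv2.minAreaRect((X*1000).astype(np.float32))
    return np.round([cx,cy,w,h,a],1)
E
python3 - <<'E'
from h import *
for n in("top","scene"):
    C=cam(n); im=cv2.imread(f"pics/{n}0.png")[:,:,::-1].copy()
    hsv=cv2.cvtColor(im,cv2.COLOR_RGB2HSV)
    P=[(126,195),(260,203),(275,251),(325,235),(292,210),(260,262),(309,188),(100,300),(424,225)] if n=="top" else [(381,162),(261,183),(234,212),(295,203),(225,230),(262,197)]
    print(n,[hsv[y,x].tolist() for x,y in P])
    for c in blobs(im,(0,120,30),(12,255,255),60):
        x,y,w,h=cv2.boundingRect(c)
        print((x,y,w,h),'z56',rect(C,c,.056),'z84',rect(C,c,.084))
    for c in blobs(im,(0,70,30),(25,255,255),2500): 
        x,y,w,h=cv2.boundingRect(c);print('tray',(x,y,w,h)); X=cast(C,c[:,0,:],.028)[:,:2]*1000
        print(cv2.minEnclosingCircle(X.astype(np.float32)))
E
```

```text
top [[12, 162, 52], [11, 157, 91], [11, 157, 91], [11, 157, 91], [11, 155, 94], [15, 106, 120], [15, 106, 118], [9, 25, 135], [162, 13, 98]]
(257, 233, 37, 37) z56 [475.  -22.1  59.9  61.5  62.3] z84 [472.5 -21.7  58.   59.6  62.3]
(305, 218, 37, 37) z56 [ 507.  -128.    61.5   64.6   60.9] z84 [ 503.5 -124.2   59.5   62.6   60.9]
(287, 198, 14, 28) z56 [560.4 -64.1  63.2  16.1  16.5] z84 [555.2 -62.4  61.2  15.6  16.5]
(245, 185, 29, 28) z56 [591.4  11.   48.   48.1  61.9] z84 [585.1  10.3  46.5  46.6  61.9]
(113, 184, 25, 23) z56 [605.  303.6  46.7  45.9  81.1] z84 [598.3 293.5  45.2  44.4  81.1]
(289, 171, 37, 36) z56 [611.6 -95.9  62.3  63.1  62.4] z84 [604.7 -93.2  60.3  61.1  62.4]
(359, 0, 201, 53) z56 [1010.6 -487.7  499.6  140.4   89.5] z84 [ 990.9 -472.4  483.6  135.9   89.5]
(0, 0, 356, 56) z56 [1013.4  195.8  852.8  145.9   89.5] z84 [993.6 189.2 825.5 141.2  89.5]
tray (236, 167, 110, 109)
((546.5664672851562, -59.90950393676758), 124.33483123779297)
tray (359, 0, 201, 53)
((1077.2967529296875, -503.3817138671875), 259.05767822265625)
tray (0, 0, 357, 56)
((1108.436767578125, 200.77149963378906), 441.7083740234375)
scene [[11, 47, 76], [12, 126, 109], [12, 130, 106], [12, 115, 113], [16, 69, 93], [12, 98, 65]]
(457, 304, 103, 116) z56 [1208.   126.   176.9  289.1   11.1] z84 [1206.3  109.5  172.3  281.5   11.1]
(549, 204, 11, 17) z56 [994.3 541.2  24.8  53.5  33.9] z84 [998.2 513.8  24.1  52.   33.9]
(223, 203, 23, 19) z56 [ 496.7 -120.8   52.    58.6   61.5] z84 [ 513.7 -130.8   50.7   57.1   61.5]
(251, 176, 23, 24) z56 [474.3 -16.9  46.8  83.8  64.7] z84 [491.9 -29.7  45.5  81.6  64.7]
(544, 115, 16, 36) z56 [819.3 786.7  41.5 148.9  33.9] z84 [827.8 752.8  40.4 145.   33.9]
tray (456, 303, 104, 117)
((1173.9063720703125, 135.59825134277344), 155.82492065429688)
tray (217, 175, 96, 88)
((536.4955444335938, -52.72945022583008), 138.0746612548828)
```

Run:
```python
from h import *
CT,CS=cam("top"),cam("scene")
for n,C,box in(("top",CT,(350,170,500,320)),("scene",CS,(85,205,225,335))):
    im=cv2.imread(f"pics/{n}0.png"); x0,y0,x1,y1=box
    hsv=cv2.cvtColor(im,cv2.COLOR_BGR2HSV)
    # thali is bluish/neutral, table is warm: use b-r difference
    d=im[:,:,2].astype(int)-im[:,:,0]
    m=np.zeros(d.shape,np.uint8); m[y0:y1,x0:x1]=(d[y0:y1,x0:x1]<4)*255
    m=cv2.morphologyEx(m,cv2.MORPH_OPEN,np.ones((3,3)))
    c=max(cv2.findContours(m,cv2.RETR_EXTERNAL,cv2.CHAIN_APPROX_NONE)[0],key=cv2.contourArea)
    h=cv2.convexHull(c)[:,0,:]; print(n,cv2.boundingRect(c))
    for z in(.0,.022):
        X=cast(C,h,z)[:,:2]*1000; print(z,cv2.minEnclosingCircle(X.astype(np.float32)),cv2.fitEllipse(X.astype(np.float32)))
def tri(a,b):
    A=[];B=[]
    for (K,R,t),p in((CT,a),(CS,b)):
        P=K@np.c_[R,t]; 
        for i in(0,1): r=p[i]*P[2]-P[i]; A.append(r[:3]);B.append(-r[3])
    return np.linalg.lstsq(np.array(A),np.array(B),rcond=None)[0].round(4)
print('knob',tri((390,70),(270,336)),'jarknob',tri((127,194),(381,160)), 'handle',tri((292,208),(262,195)))
print('casserole body',cast(CT,[(334,90),(428,90),(381,134)],.13).round(3).tolist())
```

```text
top (363, 186, 121, 122)
0.0 ((486.7590026855469, -365.9882507324219), 141.16368103027344) ((486.3746643066406, -365.6981506347656), (280.2313232421875, 281.2417907714844), 173.0746612548828)
0.022 ((484.6014709472656, -357.5758361816406), 137.82618713378906) ((484.2261657714844, -357.29266357421875), (273.6060485839844, 274.5926208496094), 173.07522583007812)
scene (95, 219, 114, 100)
0.0 ((469.6361083984375, -355.01495361328125), 142.22718811035156) ((469.2506103515625, -354.8338317871094), (281.5581970214844, 282.91192626953125), 71.73873901367188)
0.022 ((482.85211181640625, -357.8955993652344), 139.43211364746094) ((482.47418212890625, -357.71807861328125), (276.02496337890625, 277.3520812988281), 71.73815155029297)
knob [ 0.8415 -0.2705  0.1512] jarknob [0.604  0.2951 0.0692] handle [ 0.5476 -0.0629  0.1396]
casserole body [[0.808, -0.155, 0.13], [0.805, -0.357, 0.13], [0.708, -0.248, 0.13]]
```

```bash
cat >> h.py <<'E'
def rel(p,ydeg,frm=None):
    "shift (tool axes, m) and turn (deg) from pose frm (default: measured) to down-pointing pose at p with tool y at ydeg"
    if frm is None: s=ctrl.get_state(); frm=(s['position'],Rn.from_rotvec(s['tool_rot']))
    a=np.radians(ydeg); y=np.array([np.cos(a),np.sin(a),0]); z=np.array([0,0,-1.]); 
    T=Rn.from_matrix(np.c_[np.cross(y,z),y,z])
    print(np.round(frm[1].inv().apply(np.array(p)-frm[0]),4).tolist(),np.round((frm[1].inv()*T).as_rotvec(degrees=True),2).tolist())
    return np.array(p),T
E
python3 - <<'E'
from h import *
f=None
for p,y in(([.40,-.42,.25],-31),([.52,-.2,.25],7),([.56,.04,.25],45),([.60,.27,.23],81.1)): f=rel(p,y,f)
E
```

```text
[0.2239, -0.1145, -0.0143] [-0.1, -0.03, -38.1]
[0.2504, -0.0104, 0.0] [0.0, 0.0, -38.0]
[0.2333, 0.069, 0.0] [0.0, 0.0, -38.0]
[0.1344, 0.1909, 0.02] [0.0, 0.0, -36.1]
```

step_arm([
  {"travel":[0.045,-0.023,-0.003],"turn":[0,0,-7.6]},
  {"travel":[0.09,-0.046,-0.006],"turn":[0,0,-15.2]},
  {"travel":[0.134,-0.069,-0.009],"turn":[0,0,-22.8]},
  {"travel":[0.179,-0.092,-0.012],"turn":[0,0,-30.4]},
  {"travel":[0.224,-0.114,-0.014],"turn":[0,0,-38.0]},
])

```text
time: 0.6
position: [0.4001, -0.4203, 0.2504]
tool_rot: [-2.732, -1.552, 0.0]
ft_force: [1.6, -0.8, 0.4]
grip_width: 0.996
grip_force: 0.0
```

step_arm([
  {"travel":[0.05,-0.002,0],"turn":[0,0,-7.6]},
  {"travel":[0.1,-0.004,0],"turn":[0,0,-15.2]},
  {"travel":[0.15,-0.006,0],"turn":[0,0,-22.8]},
  {"travel":[0.2,-0.008,0],"turn":[0,0,-30.4]},
  {"travel":[0.25,-0.01,0],"turn":[0,0,-38.0]},
])

```text
time: 1.1
position: [0.5201, -0.2012, 0.2503]
tool_rot: [-2.077, -2.357, 0.001]
ft_force: [0.4, -0.3, 0.9]
grip_width: 1.0
grip_force: 0.0
```

step_arm([
  {"travel":[0.047,0.014,0],"turn":[0,0,-7.6]},
  {"travel":[0.094,0.028,0],"turn":[0,0,-15.2]},
  {"travel":[0.14,0.042,0],"turn":[0,0,-22.8]},
  {"travel":[0.187,0.056,0],"turn":[0,0,-30.4]},
  {"travel":[0.233,0.069,0],"turn":[0,0,-38.0]},
])

```text
time: 1.6
position: [0.56, 0.0384, 0.2503]
tool_rot: [1.197, 2.905, -0.001]
ft_force: [0.8, 0.3, 0.5]
grip_width: 1.001
grip_force: 0.0
```

step_arm([
  {"travel":[0.027,0.038,0.004],"turn":[0,0,-7.2]},
  {"travel":[0.054,0.076,0.008],"turn":[0,0,-14.4]},
  {"travel":[0.081,0.114,0.012],"turn":[0,0,-21.6]},
  {"travel":[0.108,0.152,0.016],"turn":[0,0,-28.8]},
  {"travel":[0.134,0.19,0.02],"turn":[0,0,-36.0]},
])

```text
time: 2.1
position: [0.6002, 0.2671, 0.2298]
tool_rot: [-0.242, -3.132, 0.001]
ft_force: [0.4, 0.0, 0.5]
grip_width: 1.003
grip_force: 0.0
```

step_arm([
  {"travel":[0,0,0]},
  {"travel":[0,0,0]},
])

```text
$.commands[0]: bad value
```

Run:
```python
from h import *
s=ctrl.get_state(); im=ctrl.get_image("wrist"); cv2.imwrite("pics/w1.png",im[:,:,::-1]); print(s['time'],s['joint_positions'])
C=cam("wrist",s)
np.save("w1.npy",np.r_[s['position'],s['tool_rot']])
for c in blobs(im,(0,110,30),(16,255,255),300):
    print(cv2.boundingRect(c),cv2.contourArea(c),rect(C,c,.056))
```

```text
2.1 [ 0.17781671  0.47506144 -0.88311731  1.41689262  0.36570435  1.42041194
  0.7118642 ]
(310, 161, 50, 52) 2381.5 [606.  308.2  43.2  46.5  81.1]
(0, 69, 78, 206) 8355.5 [566.1  49.6  67.  187.   68.2]
```

View pics/w1.png

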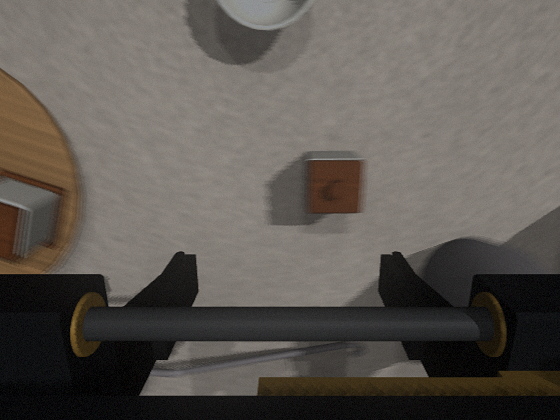

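The lid is at (335,186) in the wrist view, with its sides parallel to the image axes, so the fingers already line up with it. I'll settle and measure again with the arm still.

step_arm([
  {"travel":[0,0,0],"turn":[0,0,0]},
  {"travel":[0,0,0],"turn":[0,0,0]},
])

```text
time: 2.35
position: [0.6001, 0.2651, 0.2297]
tool_rot: [-0.25, -3.131, 0.002]
ft_force: [0.3, -0.5, 0.5]
grip_width: 1.005
grip_force: 0.0
```

Run:
```python
from h import *
s=ctrl.get_state(); im=ctrl.get_image("wrist"); print(s['position'],s['joint_positions'].round(2) if hasattr(s['joint_positions'],'round') else s['joint_positions'])
C=cam("wrist",s)
for c in blobs(im,(0,110,30),(16,255,255),300):
    print(cv2.boundingRect(c),cv2.contourArea(c),rect(C,c,.056))
CT=cam("top"); it=ctrl.get_image("top")
for c in blobs(it,(0,110,25),(14,255,255),60):
    x,y,w,h=cv2.boundingRect(c)
    if 90<x<140 and y>150: print('top',x,y,w,h,rect(CT,c,.056))
```

```text
[0.60008734 0.26513317 0.22966566] [ 0.18  0.47 -0.88  1.42  0.36  1.42  0.71]
(307, 161, 55, 53) 2680.5 [606.2 305.3  47.   47.4  80.8]
(0, 69, 79, 205) 9008.5 [564.9  48.3  68.1 187.   67.9]
top 125 191 12 12 [602.3 293.4  25.2  23.6  78.6]
```

```bash
python3 -c "
from h import *
f=rel([.606,.3045,.12],80.9); rel([.606,.3045,.031],80.9,f)"
```

```text
[0.0015, 0.0414, 0.1103] [-0.08, 0.03, -0.17]
[0.0, 0.0, 0.089] [0.0, 0.0, 0.0]
```

step_arm([
  {"travel":[0.0015,0.0414,0.0],"turn":[0,0,0]},
  {"travel":[0.0015,0.0414,0.04],"turn":[0,0,0]},
  {"travel":[0.0015,0.0414,0.08],"turn":[0,0,0]},
  {"travel":[0.0015,0.0414,0.11],"turn":[0,0,0]},
  {"travel":[0.0015,0.0414,0.11],"turn":[0,0,0]},
])

```text
time: 2.95
position: [0.6037, 0.3024, 0.1158]
tool_rot: [-0.253, -3.125, 0.009]
ft_force: [-0.1, -0.3, -0.6]
grip_width: 0.997
grip_force: 0.0
```

Run:
```python
from h import *
s=ctrl.get_state(); im=ctrl.get_image("wrist"); C=cam("wrist",s); print(s['position'])
cv2.imwrite("pics/w2.png",im[:,:,::-1])
for c in blobs(im,(0,100,25),(16,255,255),300):
    print(cv2.boundingRect(c),cv2.contourArea(c),rect(C,c,.056))
```

```text
[0.60369505 0.30237996 0.11577132]
(253, 199, 82, 76) 5849.5 [606.  305.7  47.4  48.   80.8]
```

View pics/w2.png

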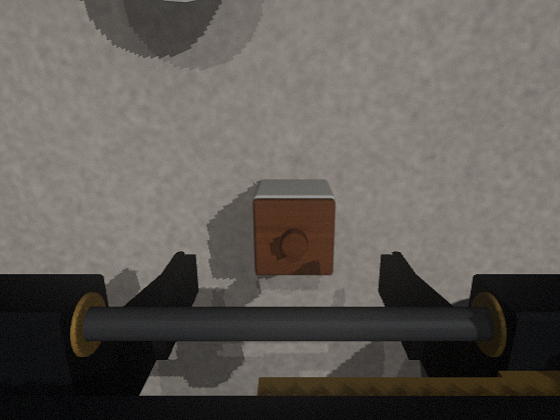

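The lid is centred at (294,237) between the fingers, and its measured size is right (47×48 mm).

step_arm([
  {"travel":[0,0,0.01],"turn":[0,0,0]},
  {"travel":[0,0,0.03],"turn":[0,0,0]},
  {"travel":[0,0,0.03],"turn":[0,0,0]},
  {"travel":[0,0,0.03],"turn":[0,0,0]},
])

```text
time: 3.4
position: [0.606, 0.3068, 0.0919]
tool_rot: [0.25, 3.13, 0.001]
ft_force: [-0.3, 0.5, 0.5]
grip_width: 0.999
grip_force: 0.0
```

```bash
python3 -c "
from h import *
f=rel([.606,.3055,.031],80.8)"
```

```text
[-0.0001, -0.0013, 0.0609] [0.05, 0.09, 0.07]
```

step_arm([
  {"travel":[0,-0.001,0.03],"turn":[0,0,0]},
  {"travel":[0,-0.001,0.055],"turn":[0,0,0]},
  {"travel":[0,-0.001,0.061],"turn":[0,0,0]},
  {"travel":[0,-0.001,0.061],"turn":[0,0,0]},
])

```text
time: 3.8
position: [0.6052, 0.3057, 0.0298]
tool_rot: [-0.249, -3.131, 0.0]
ft_force: [0.8, -0.4, 0.0]
grip_width: 1.003
grip_force: 0.0
```

step_arm([
  {"travel":[0,0,0],"turn":[0,0,0]},
  {"travel":[0,0,0],"turn":[0,0,0]},
  {"travel":[0,0,0],"turn":[0,0,0]},
  {"travel":[0,0,0],"turn":[0,0,0]},
  {"travel":[0,0,0],"turn":[0,0,0]},
], gripper=0.4, force=20)

```text
time: 4.3
position: [0.6053, 0.3058, 0.0298]
tool_rot: [0.249, 3.131, 0.0]
ft_force: [-0.5, -0.6, -0.9]
grip_width: 0.632
grip_force: 0.0
```

step_arm([
  {"travel":[0,0,0],"turn":[0,0,0]},
  {"travel":[0,0,0],"turn":[0,0,0]},
  {"travel":[0,0,0],"turn":[0,0,0]},
])

```text
time: 4.6
position: [0.6052, 0.3056, 0.0296]
tool_rot: [0.249, 3.132, -0.0]
ft_force: [-1.3, -0.1, 1.7]
grip_width: 0.573
grip_force: 20.0
```

step_arm([
  {"travel":[0,0,-0.01],"turn":[0,0,0]},
  {"travel":[0,0,-0.035],"turn":[0,0,0]},
  {"travel":[0,0,-0.07],"turn":[0,0,0]},
  {"travel":[0,0,-0.11],"turn":[0,0,0]},
  {"travel":[0,0,-0.15],"turn":[0,0,0]},
], force=25)

```text
time: 5.1
position: [0.6045, 0.3056, 0.1807]
tool_rot: [-0.248, -3.131, 0.001]
ft_force: [0.6, 0.6, -1.5]
grip_width: 0.571
grip_force: 25.0
```

step_arm([
  {"travel":[0,0,-0.015],"turn":[0,0,0]},
  {"travel":[0,0,-0.02],"turn":[0,0,0]},
  {"travel":[0,0,-0.02],"turn":[0,0,0]},
])

```text
time: 5.4
position: [0.6048, 0.3054, 0.1986]
tool_rot: [-0.249, -3.131, 0.001]
ft_force: [-0.3, 0.3, -2.8]
grip_width: 0.573
grip_force: 25.0
```

Run:
```python
from h import *
# pocket & stand refinement from the top view picture taken at start: lids at z=84, tray circle, rim of pocket at z=36
C=cam("top"); im=cv2.imread("pics/top0.png")[:,:,::-1].copy()
for c in blobs(im,(0,120,30),(12,255,255),60):
    if cv2.boundingRect(c)[0]==289: print('pocket',rect(C,c,.036))
    if cv2.boundingRect(c)[0]==287: print('handle',rect(C,c,.141))
f=rel([.612,.10,.20],71); rel([.6165,-.0983,.20],61.3,f)
```

```text
handle [544.4 -58.8  57.   14.5  16.5]
pocket [616.6 -97.9  63.8  64.5  62.4]
[-0.0395, -0.2017, -0.0012] [-0.05, -0.03, 9.9]
[-0.0688, -0.186, 0.0] [0.0, 0.0, 9.7]
```

step_arm([
  {"travel":[-0.006,-0.03,0],"turn":[0,0,2]},
  {"travel":[-0.014,-0.073,0],"turn":[0,0,4]},
  {"travel":[-0.023,-0.116,0],"turn":[0,0,6]},
  {"travel":[-0.031,-0.159,0],"turn":[0,0,8]},
  {"travel":[-0.0395,-0.202,0],"turn":[0,0,10]},
])

```text
time: 5.9
position: [0.6107, 0.0976, 0.1965]
tool_rot: [-0.523, -3.093, 0.002]
ft_force: [0.8, -0.5, -2.3]
grip_width: 0.569
grip_force: 25.0
```

step_arm([
  {"travel":[-0.016,-0.043,0],"turn":[0,0,2]},
  {"travel":[-0.032,-0.086,0],"turn":[0,0,4]},
  {"travel":[-0.048,-0.129,0],"turn":[0,0,6]},
  {"travel":[-0.061,-0.165,0],"turn":[0,0,8]},
  {"travel":[-0.069,-0.186,0],"turn":[0,0,9.7]},
])

```text
time: 6.4
position: [0.6147, -0.1035, 0.1965]
tool_rot: [-0.79, -3.036, 0.003]
ft_force: [-0.6, -0.0, -2.7]
grip_width: 0.575
grip_force: 25.0
```

step_arm([
  {"travel":[0,0,0],"turn":[0,0,0]},
  {"travel":[0,0,0],"turn":[0,0,0]},
  {"travel":[0,0,0],"turn":[0,0,0]},
])

```text
time: 6.7
position: [0.6164, -0.0952, 0.1989]
tool_rot: [-0.775, -3.043, -0.003]
ft_force: [-0.4, 0.2, -1.6]
grip_width: 0.572
grip_force: 25.0
```

Run:
```python
from h import *
s=ctrl.get_state(); im=ctrl.get_image("wrist"); C=cam("wrist",s); print(s['position'],s['tool_rot'],np.round(s['joint_positions'],2))
cv2.imwrite("pics/w3.png",im[:,:,::-1])
for c in blobs(im,(0,110,30),(14,255,255),300):
    print(cv2.boundingRect(c),cv2.contourArea(c),rect(C,c,.084),rect(C,c,.141))
```

```text
[ 0.61641211 -0.09518721  0.19890927] [-7.74987923e-01 -3.04317840e+00 -2.55979513e-03] [ 0.7   0.38 -0.74  1.55  0.26  1.32  1.  ]
(227, 341, 123, 31) 3585.5 [ 731.4 -156.7  101.7   30.1   61.2] [ 691.3 -134.9   79.8   23.6   61.2]
(222, 256, 133, 51) 6326.5 [ 670.  -123.1  102.9   43.7   61.3] [ 643.2 -108.6   80.8   34.3   61.3]
(245, 154, 79, 60) 862.0 [599.9 -88.3  56.3  43.7  60.9] [588.2 -81.3  44.2  34.3  60.9]
(342, 54, 99, 86) 7416.0 [581.6   3.4  64.6  55.   61.4] [573.8  -9.4  50.7  43.2  61.4]
(127, 54, 102, 88) 6149.0 [ 514.4 -121.1   66.4   56.3   61.4] [ 521.1 -107.    52.1   44.2   61.4]
(237, 49, 90, 93) 2671.5 [544.  -57.3  76.8  25.9  17.4] [544.3 -57.   60.2  20.3  17.4]
(240, 0, 87, 37) 2595.5 [504.6 -36.2  54.9  20.7  61.4] [513.4 -40.4  43.1  16.3  61.4]
```

View pics/w3.png

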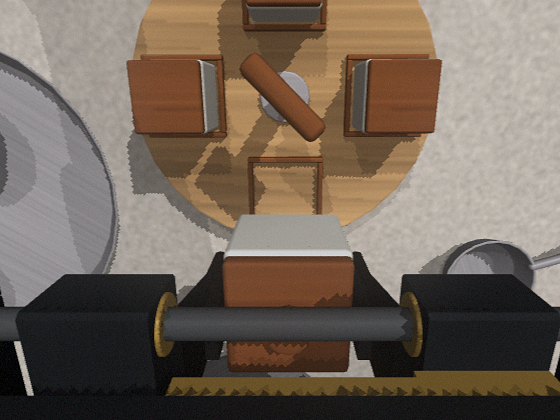

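Run:
```python
from h import *
s=ctrl.get_state(); C=cam("wrist",s); T=Rn.from_rotvec(s['tool_rot'])
tl=lambda X:(T.inv().apply(X-s['position'])*1000).round(1).tolist()
P=cast(C,[(249,185),(322,185),(285.5,157),(250,157),(322,158)],.036); print('pocket rim world',(P*1000).round(1).tolist(),'tool',tl(P))
u=np.array([np.cos(np.radians(-28.6)),np.sin(np.radians(-28.6)),0])
print('pocket centre',((P[2]+u*.0315)*1000).round(1))
print('lid front',tl(cast(C,[(224,257),(353,257)],.225)))
CT=cam("top"); im=ctrl.get_image("top"); cv2.imwrite("pics/t3.png",im[:,:,::-1])
f=rel([.6166,-.098,.15],61.4)
```

```text
pocket rim world [[596.2, -120.6, 36.0], [626.2, -65.8, 36.0], [590.1, -81.6, 36.0], [575.9, -107.7, 36.0], [605.5, -55.2, 36.0]] tool [[5.5, -32.1, 163.1], [5.4, 30.3, 163.2], [29.5, -0.8, 163.2], [29.5, -30.5, 163.1], [28.6, 29.7, 163.2]]
pocket centre [617.8 -96.7  36. ]
lid front [[24.9, -22.1, -25.9], [24.8, 24.3, -25.8]]
[-0.0012, -0.0021, 0.0493] [0.04, -0.03, 0.02]
```

The pocket rim spans columns 249–322 with its inner edge at row 157. It is square with the tool and about 2 mm off. I'll correct for that and lower.

step_arm([
  {"travel":[-0.002,-0.0018,0.015],"turn":[0,0,0]},
  {"travel":[-0.002,-0.0018,0.045],"turn":[0,0,0]},
  {"travel":[-0.002,-0.0018,0.08],"turn":[0,0,0]},
  {"travel":[-0.002,-0.0018,0.105],"turn":[0,0,0]},
  {"travel":[-0.002,-0.0018,0.115],"turn":[0,0,0]},
])

```text
time: 7.3
position: [0.615, -0.1003, 0.0804]
tool_rot: [-0.778, -3.038, 0.001]
ft_force: [0.1, -0.6, -1.7]
grip_width: 0.578
grip_force: 25.0
```

step_arm([
  {"travel":[0,0,0],"turn":[0,0,0]},
  {"travel":[0,0,0],"turn":[0,0,0]},
  {"travel":[0,0,0],"turn":[0,0,0]},
])

```text
time: 7.6
position: [0.6188, -0.1008, 0.0862]
tool_rot: [0.78, 3.04, 0.0]
ft_force: [0.5, -1.1, -1.2]
grip_width: 0.571
grip_force: 25.0
```

Run:
```python
from h import *
s=ctrl.get_state(); im=ctrl.get_image("wrist"); C=cam("wrist",s)
i2=ctrl.get_image("scene"); a=im[100:320,180:400]; b=i2[160:290,200:330]
v=np.hstack([cv2.resize(a,(400,400)),cv2.resize(b,(400,400),interpolation=cv2.INTER_CUBIC)])
cv2.imwrite("pics/w4.png",v[:,:,::-1])
rel([.6172,-.0977,.058],61.4)
```

```text
[0.0027, 0.0022, 0.028] [0.03, 0.15, -0.2]
```

View pics/w4.png

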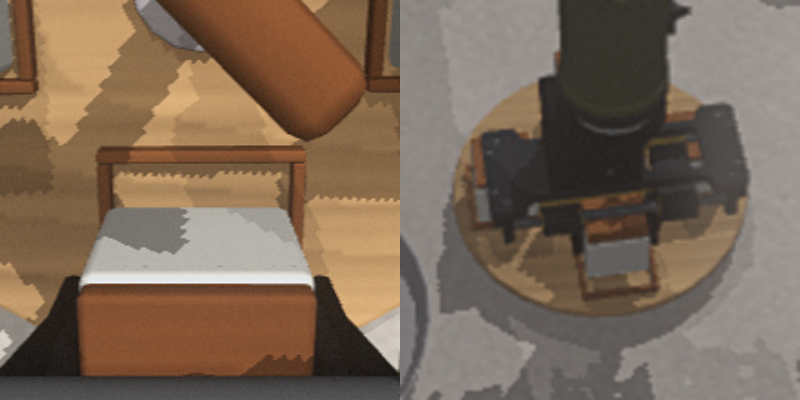

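The wrist crop shows the pocket's inner rim at full-frame row about 182, columns 233–348. The jar's lower front edge is at row about 214, columns 238–344. I'll compare the two in the tool frame.

Run:
```python
from h import *
s=ctrl.get_state(); C=cam("wrist",s); T=Rn.from_rotvec(s['tool_rot'])
tl=lambda X:(T.inv().apply(X-s['position'])*1000).round(1).tolist()
print(s['position'],tl(cast(C,[(233.4,182.5),(347.8,182.5)],.036)),tl(cast(C,[(238.6,214.4),(344.5,214.4)],s['position'][2]-.0298)))
```

```text
[ 0.61844863 -0.10096175  0.08600985] [[34.4, -28.6, 49.9], [34.3, 33.7, 49.9]] [[22.8, -23.8, 29.7], [22.7, 29.5, 29.8]]
```

step_arm([
  {"travel":[0.0025,0.0003,0],"turn":[0,0,0]},
  {"travel":[0.0025,0.0003,0.006],"turn":[0,0,0]},
  {"travel":[0.0025,0.0003,0.012],"turn":[0,0,0]},
  {"travel":[0.0025,0.0003,0.015],"turn":[0,0,0]},
  {"travel":[0.0025,0.0003,0.015],"turn":[0,0,0]},
])

```text
time: 8.2
position: [0.6147, -0.0994, 0.0685]
tool_rot: [-0.781, -3.041, 0.0]
ft_force: [-0.5, -0.2, -2.4]
grip_width: 0.571
grip_force: 25.0
```

Run:
```python
from h import *
s=ctrl.get_state(); im=ctrl.get_image("wrist"); print(s['position'],s['ft_force'])
a=im[130:290,190:390]
cv2.imwrite("pics/w5.png",cv2.resize(a,(800,640-40),interpolation=cv2.INTER_CUBIC)[:,:,::-1])
```

```text
[ 0.61472528 -0.09944273  0.06845222] [-0.47534194 -0.22517101 -2.43045659]
```

View pics/w5.png

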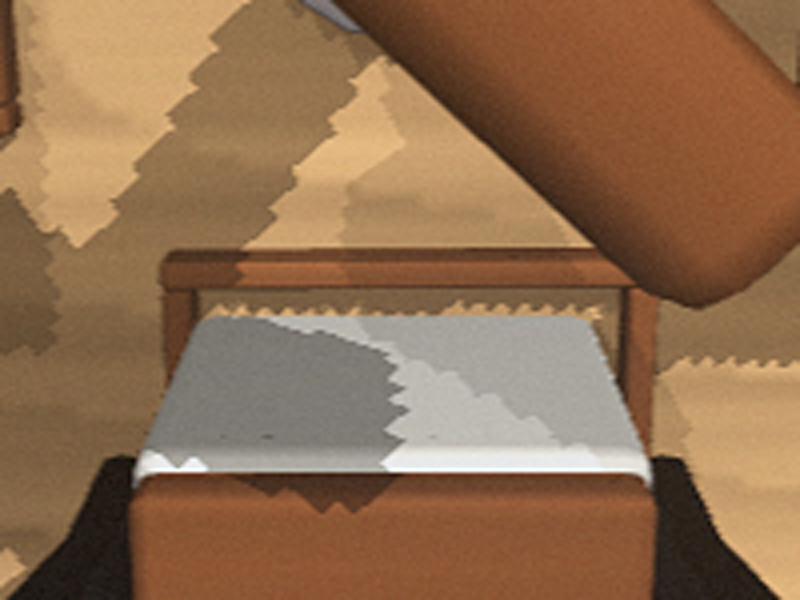

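Run:
```python
from h import *
s=ctrl.get_state(); C=cam("wrist",s); T=Rn.from_rotvec(s['tool_rot'])
tl=lambda X:(T.inv().apply(X-s['position'])*1000).round(1).tolist()
px=lambda c,r:(190+c/4,130+r/3.75)
print(s['position'],'rim inner',tl(cast(C,[px(197,287),px(622,287)],.036)),'outer',tl(cast(C,[px(162,262),px(658,262)],.036)),'jar',tl(cast(C,[px(200,318),px(597,318)],s['position'][2]-.0298)),'lid',tl(cast(C,[px(131,475),px(655,475)],s['position'][2]+.0262)))
```

```text
[ 0.61507908 -0.0993986   0.06890891] rim inner [[25.9, -23.7, 32.9], [25.9, 30.3, 32.9]] outer [[29.5, -28.0, 32.9], [29.4, 34.7, 32.9]] jar [[22.5, -23.1, 29.8], [22.5, 26.8, 29.8]] lid [[25.2, -22.4, -26.2], [25.1, 24.5, -26.2]]
```

The jar is about 1.4 mm left of the pocket's centre (jar columns 200–597 against the rim's inner 197–622). Radially it is within 0.5 mm. I'll shift it and lower.

step_arm([
  {"travel":[0.0005,0.0013,0],"turn":[0,0,0]},
  {"travel":[0.0005,0.0013,0.003],"turn":[0,0,0]},
  {"travel":[0.0005,0.0013,0.006],"turn":[0,0,0]},
  {"travel":[0.0005,0.0013,0.008],"turn":[0,0,0]},
  {"travel":[0.0005,0.0013,0.008],"turn":[0,0,0]},
])

```text
time: 8.75
position: [0.6152, -0.098, 0.061]
tool_rot: [-0.781, -3.042, 0.0]
ft_force: [0.7, -0.2, -2.4]
grip_width: 0.57
grip_force: 25.0
```

step_arm([
  {"travel":[0,0,0.001],"turn":[0,0,0]},
  {"travel":[0,0,0.002],"turn":[0,0,0]},
  {"travel":[0,0,0.002],"turn":[0,0,0]},
])

```text
time: 9.05
position: [0.6155, -0.0981, 0.0593]
tool_rot: [-0.781, -3.043, 0.0]
ft_force: [0.7, -0.1, -2.4]
grip_width: 0.571
grip_force: 25.0
```

step_arm([
  {"travel":[0,0,0.001],"turn":[0,0,0]},
  {"travel":[0,0,0.0015],"turn":[0,0,0]},
  {"travel":[0,0,0.002],"turn":[0,0,0]},
  {"travel":[0,0,0.002],"turn":[0,0,0]},
])

```text
time: 9.45
position: [0.6156, -0.098, 0.0576]
tool_rot: [0.781, 3.043, -0.0]
ft_force: [-0.4, 0.1, -0.7]
grip_width: 0.574
grip_force: 25.0
```

Contact is starting, so I'll press down a little more and then release.

step_arm([
  {"travel":[0,0,0.0005],"turn":[0,0,0]},
  {"travel":[0,0,0.001],"turn":[0,0,0]},
  {"travel":[0,0,0.001],"turn":[0,0,0]},
])

```text
time: 9.75
position: [0.6156, -0.098, 0.0575]
tool_rot: [0.781, 3.043, -0.001]
ft_force: [-3.9, -0.9, 5.6]
grip_width: 0.572
grip_force: 25.0
```

step_arm([
  {"travel":[0,0,0],"turn":[0,0,0]},
  {"travel":[0,0,0],"turn":[0,0,0]},
  {"travel":[0,0,0],"turn":[0,0,0]},
  {"travel":[0,0,0],"turn":[0,0,0]},
  {"travel":[0,0,0],"turn":[0,0,0]},
], gripper=0.9)

```text
time: 10.25
position: [0.6156, -0.098, 0.0563]
tool_rot: [-0.781, -3.043, -0.0]
ft_force: [0.1, -0.4, -0.5]
grip_width: 0.877
grip_force: 0.0
```

step_arm([
  {"travel":[0,0,-0.015],"turn":[0,0,0]},
  {"travel":[0,0,-0.04],"turn":[0,0,0]},
  {"travel":[0,0,-0.08],"turn":[0,0,0]},
  {"travel":[0,0,-0.12],"turn":[0,0,0]},
  {"travel":[0,0,-0.14],"turn":[0,0,0]},
])

```text
time: 10.75
position: [0.6174, -0.0976, 0.2018]
tool_rot: [0.779, 3.037, 0.001]
ft_force: [1.0, -0.8, -0.0]
grip_width: 0.9
grip_force: 0.0
```

step_arm([
  {"travel":[-0.04,0,0],"turn":[0,0,0]},
  {"travel":[-0.04,0,0],"turn":[0,0,0]},
  {"travel":[-0.04,0,0],"turn":[0,0,0]},
])

```text
time: 11.05
position: [0.6508, -0.1177, 0.1967]
tool_rot: [-0.783, -3.042, -0.001]
ft_force: [-0.2, 0.1, -0.0]
grip_width: 0.897
grip_force: 0.0
```

Run:
```python
from h import *
s=ctrl.get_state(); im=ctrl.get_image("wrist"); C=cam("wrist",s); print(s['position'],s['tool_rot'],np.round(s['joint_positions'],2))
cv2.imwrite("pics/w6.png",im[:,:,::-1])
for c in blobs(im,(0,110,30),(14,255,255),300):
    print(cv2.boundingRect(c),cv2.contourArea(c),rect(C,c,.084),rect(C,c,.141))
```

```text
[ 0.65078862 -0.11766256  0.19665651] [-7.82576274e-01 -3.04210791e+00 -1.09587340e-03] [ 0.67  0.46 -0.72  1.45  0.3   1.35  1.  ]
(243, 105, 89, 86) 6166.5 [612.3 -96.4  60.4  59.4  59.9] [605.3 -92.4  47.3  46.5  59.9]
(374, 0, 80, 70) 5049.0 [588.2   9.3  48.1  40.5  61.5] [586.4  -9.6  37.6  31.7  61.5]
(344, 0, 89, 87) 872.5 [584.8  -5.8  57.4  51.9  65. ] [583.7 -21.4  44.9  40.6  65. ]
(251, 0, 83, 66) 2453.5 [545.5 -53.8  57.3  23.5  19. ] [552.9 -59.   44.9  18.4  19. ]
(144, 0, 85, 92) 954.5 [ 523.5 -122.1   55.7   55.3   59.3] [ 535.7 -112.5   43.6   43.3   59.3]
(123, 0, 81, 72) 5191.5 [ 512.1 -130.2   48.1   41.5   61.1] [ 526.8 -118.8   37.6   32.5   61.1]
```

View pics/w6.png

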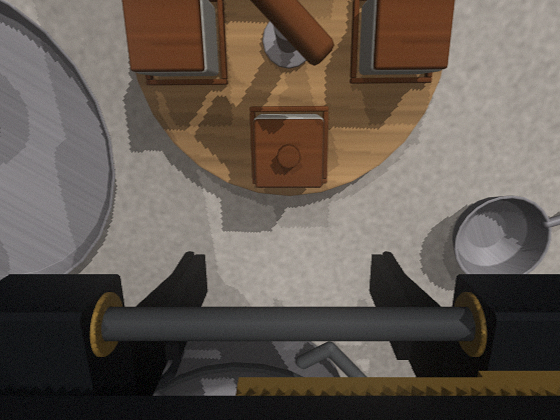

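The jar stands in the pocket: the lid covers (254–326, 118–187) inside the rim at (250–328), square to it. Next I'll move above the handle.

```bash
python3 -c "
from h import *
f=rel([.5455,-.0592,.21],101);f=rel([.5455,-.0592,.18],106.4,f)"
```

```text
[0.1197, 0.0, -0.0133] [0.04, -0.03, -39.79]
[0.0, 0.0, 0.03] [0.0, 0.0, -5.4]
```

step_arm([
  {"travel":[0.025,0,-0.013],"turn":[0,0,-8]},
  {"travel":[0.05,0,-0.013],"turn":[0,0,-16]},
  {"travel":[0.075,0,-0.013],"turn":[0,0,-24]},
  {"travel":[0.1,0,-0.013],"turn":[0,0,-32]},
  {"travel":[0.1197,0,-0.013],"turn":[0,0,-39.8]},
], gripper=0.8)

```text
time: 11.6
position: [0.5437, -0.0579, 0.2095]
tool_rot: [0.313, -3.125, 0.002]
ft_force: [-0.5, -0.4, 0.1]
grip_width: 0.806
grip_force: 0.0
```

step_arm([
  {"travel":[0,0,0.01],"turn":[0,0,-3]},
  {"travel":[0,0,0.02],"turn":[0,0,-5.4]},
  {"travel":[0,0,0.02],"turn":[0,0,-5.4]},
  {"travel":[0,0,0.02],"turn":[0,0,-5.4]},
])

```text
time: 12.0
position: [0.5453, -0.0592, 0.1897]
tool_rot: [0.448, -3.109, 0.001]
ft_force: [-0.8, -0.8, -0.3]
grip_width: 0.8
grip_force: 0.0
```

Run:
```python
from h import *
s=ctrl.get_state(); im=ctrl.get_image("wrist"); C=cam("wrist",s); print(s['tool_rot'],np.round(s['joint_positions'],2))
cv2.imwrite("pics/w7.png",im[:,:,::-1])
for c in blobs(im,(0,110,30),(14,255,255),300):
    print(cv2.boundingRect(c),cv2.contourArea(c),rect(C,c,.141))
print(proj(C,[[.5455,-.0592,.141]]))
rel([.5455,-.0592,.121],106.4)
```

```text
[ 4.47515940e-01 -3.10919082e+00  6.69971491e-04] [ 0.88  0.24 -0.93  1.74  0.2   1.26  1.76]
(310, 242, 65, 65) 1716.0 [559.  -14.8  35.3  39.8  53.5]
(201, 241, 56, 66) 1698.0 [580.  -92.3  37.5  32.2  60.8]
(173, 185, 230, 103) 3866.0 [543.5 -56.9  61.5 127.9   1.9]
(153, 82, 99, 100) 5111.5 [ 500.  -120.2   39.1   39.4   61.7]
(323, 81, 98, 100) 5080.0 [474.6 -34.6  37.7  37.3  61.6]
(302, 68, 72, 114) 864.5 [474.5 -42.8  42.9  43.1  59.9]
(202, 68, 72, 114) 869.5 [ 494.1 -112.7   42.1   42.6   60.4]
[[287.84003127 241.48654848]]
[0.0001, 0.0001, 0.069] [-0.03, 0.01, -0.02]
```

View pics/w7.png

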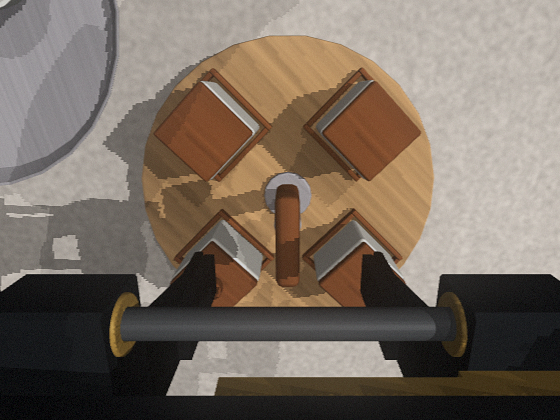

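The handle is centred between the fingers (columns 275–300, in line with cx = 288) and aligned with the tool. I'll descend and grip.

step_arm([
  {"travel":[0,0,0.03],"turn":[0,0,0]},
  {"travel":[0,0,0.055],"turn":[0,0,0]},
  {"travel":[0,0,0.069],"turn":[0,0,0]},
  {"travel":[0,0,0.069],"turn":[0,0,0]},
  {"travel":[0,0,0.069],"turn":[0,0,0]},
])

```text
time: 12.55
position: [0.5463, -0.0594, 0.1213]
tool_rot: [-0.448, 3.108, -0.0]
ft_force: [0.4, -0.8, 0.7]
grip_width: 0.798
grip_force: 0.0
```

step_arm([
  {"travel":[0,0,0],"turn":[0,0,0]},
  {"travel":[0,0,0],"turn":[0,0,0]},
  {"travel":[0,0,0],"turn":[0,0,0]},
  {"travel":[0,0,0],"turn":[0,0,0]},
  {"travel":[0,0,0],"turn":[0,0,0]},
], gripper=0.05, force=45)

```text
time: 13.05
position: [0.5458, -0.0597, 0.1206]
tool_rot: [-0.448, 3.109, -0.001]
ft_force: [-0.1, 0.7, 0.5]
grip_width: 0.436
grip_force: 0.0
```

step_arm([
  {"travel":[0,0,0],"turn":[0,0,0]},
  {"travel":[0,0,0],"turn":[0,0,0]},
  {"travel":[0,0,0],"turn":[0,0,0]},
  {"travel":[0,0,0],"turn":[0,0,0]},
  {"travel":[0,0,0],"turn":[0,0,0]},
])

```text
time: 13.55
position: [0.5457, -0.0595, 0.1204]
tool_rot: [0.449, -3.109, -0.0]
ft_force: [0.6, 0.0, -0.7]
grip_width: 0.159
grip_force: 45.2
```

step_arm([
  {"travel":[0,0,0],"turn":[0,0,2]},
  {"travel":[0,0,0],"turn":[0,0,5]},
  {"travel":[0,0,0],"turn":[0,0,9]},
  {"travel":[0,0,0],"turn":[0,0,13]},
  {"travel":[0,0,0],"turn":[0,0,17]},
])

```text
time: 14.05
position: [0.5457, -0.0595, 0.1204]
tool_rot: [-0.02, -3.141, 0.0]
ft_force: [-0.0, 1.1, 0.1]
grip_width: 0.16
grip_force: 45.3
```

step_arm([
  {"travel":[0,0,0],"turn":[0,0,4]},
  {"travel":[0,0,0],"turn":[0,0,8]},
  {"travel":[0,0,0],"turn":[0,0,12]},
  {"travel":[0,0,0],"turn":[0,0,16]},
  {"travel":[0,0,0],"turn":[0,0,20]},
])

```text
time: 14.55
position: [0.5457, -0.0595, 0.1205]
tool_rot: [-0.566, -3.09, 0.0]
ft_force: [-0.5, 1.1, -0.3]
grip_width: 0.158
grip_force: 45.3
```

step_arm([
  {"travel":[0,0,0],"turn":[0,0,4]},
  {"travel":[0,0,0],"turn":[0,0,8]},
  {"travel":[0,0,0],"turn":[0,0,12]},
  {"travel":[0,0,0],"turn":[0,0,16]},
  {"travel":[0,0,0],"turn":[0,0,20]},
])

```text
time: 15.05
position: [0.5457, -0.0595, 0.1205]
tool_rot: [-1.093, -2.945, 0.0]
ft_force: [0.4, 0.7, 0.7]
grip_width: 0.154
grip_force: 45.3
```

step_arm([
  {"travel":[0,0,0],"turn":[0,0,4]},
  {"travel":[0,0,0],"turn":[0,0,8]},
  {"travel":[0,0,0],"turn":[0,0,12]},
  {"travel":[0,0,0],"turn":[0,0,15]},
  {"travel":[0,0,0],"turn":[0,0,16.2]},
])

```text
time: 15.55
position: [0.5457, -0.0595, 0.1204]
tool_rot: [-1.496, -2.763, 0.0]
ft_force: [-0.7, 0.6, -0.1]
grip_width: 0.156
grip_force: 45.3
```

step_arm([
  {"travel":[0,0,0],"turn":[0,0,0]},
  {"travel":[0,0,0],"turn":[0,0,0]},
  {"travel":[0,0,0],"turn":[0,0,0]},
])

```text
time: 15.85
position: [0.5457, -0.0595, 0.1205]
tool_rot: [-1.494, -2.764, -0.0]
ft_force: [-0.1, 1.4, 0.6]
grip_width: 0.156
grip_force: 45.3
```

Run:
```python
from h import *
s=ctrl.get_state(); C=cam("wrist",s); im=ctrl.get_image("wrist"); print(s['torque'],s['joint_positions'],s['tool_rot'],'y',2*np.degrees(np.arctan2(s['tool_rot'][1],s['tool_rot'][0]))-90)
cv2.imwrite("pics/w8.png",im[:,:,::-1])
for c in blobs(im,(0,110,30),(14,255,255),300): print(cv2.boundingRect(c),cv2.contourArea(c),rect(C,c,.084))
t=ctrl.get_image("top"); CT=cam("top"); sc=ctrl.get_image("scene")
for c in blobs(t,(0,120,30),(12,255,255),60):
    if cv2.boundingRect(c)[1]>150: print('top',cv2.boundingRect(c),rect(CT,c,.084))
v=np.hstack([cv2.resize(im[:300],(400,300)),cv2.resize(t[130:310,200:440],(400,300),interpolation=cv2.INTER_CUBIC)])
v=np.vstack([v,np.hstack([cv2.resize(sc[140:290,80:330],(500,300)),np.zeros((300,300,3),np.uint8)])])
cv2.imwrite("pics/f8.png",v[:,:,::-1])
```

```text
[ 0.11357461 -0.14205359 -0.09305323] [ 0.67639901  0.26509308 -0.69781156  1.82456006  0.1880145   1.11899979
  0.49297923] [-1.49363603e+00 -2.76366360e+00 -2.33858357e-04] y -326.7784597667876
(270, 341, 37, 29) 830.0 [ 583.1 -114.3   21.3   19.7   33.1]
(327, 238, 80, 44) 679.0 [584.1 -39.   43.1  22.9  39.9]
(168, 237, 81, 45) 697.0 [513.1 -85.   43.7  23.4  26.4]
(268, 220, 39, 87) 2875.5 [550.6 -65.4  20.6  51.5  34. ]
(336, 76, 133, 135) 9363.0 [564.2  18.3  49.2  51.   78.4]
(107, 76, 134, 135) 9393.0 [468.7 -42.3  48.5  48.   78.1]
(308, 59, 92, 151) 1443.0 [551.3  16.2  52.3  52.5  78.2]
(177, 59, 92, 146) 1440.5 [476.4 -31.8  50.8  52.3  78.1]
top (269, 239, 21, 31) [466.1 -34.2  42.5  58.9  78.8]
top (242, 197, 27, 25) [563.1  18.9  49.3  47.   78.3]
```

View pics/f8.png

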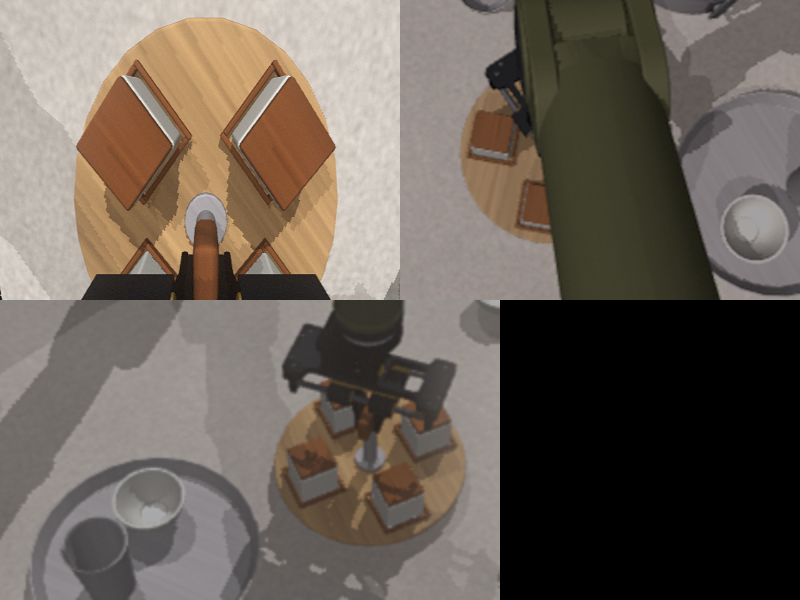

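The final picture shows the stand gripped at the handle, all four jars seated and the knobbed jar on the thali side. The tray's lids read 78.2°, so the pocket bears −101.8°, against −101.8° needed. I'll hand it in.

```bash
python3 -c "
from bench import ctrl
print(ctrl.close_job())"
```

```text
the job is handed in; nothing more can be done
None
```

The pickle jar is seated in the empty pocket, the stand is turned so the jar faces the thali's centre to within about half a degree by my measurements, and the handle is still gripped; I have handed the job in but have not seen the verdict.

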